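Brush out the leaning specimen jar

TASK

Take the bottle brush from its rest and scrub out the glass jar that leans in the wash stand: push the brush's tip down close to the jar's bottom and draw it back until the tip is near the mouth, three times over, without ramming the glass. Then lay the brush back in the two notches of its rest, as it lay before, let go of it, and leave the other things on the bench where they are.

Things in the scene. Friction and masses are not known exactly. Their poses are not given: they have to be found in the camera images.
- brush: Bottle brush, 230 mm, about 0.09 kg, lying level in its rest, axis 58 mm above the bench: round wooden handle 16 mm thick, white bristle head. Origin on its axis in the handle, the place to grip; x along the axis towards the bristles. Handle from x = -85 to +85 mm, head from +85 to +145 mm: firm core 38 mm in diameter, soft tips to 50 mm that do not resist.
- brush_tip (a point): Tip of the bristle head, on the brush's axis, at x = +145 mm of the brush.
- jar: Open glass jar with white rim, 125 mm long, 72 mm outer and 64 mm inner diameter, clamped immovably by a steel band in the wash stand; its axis rises 35 degrees above level towards the mouth. Origin: centre of its outer bottom, 50 mm above the bench; z along its axis out of the mouth (inside floor at z = 6 mm, mouth at 125 mm). Nothing stands over it.
- jar_mouth (a point): Centre of the leaning jar's mouth.
- rest: Brush rest, fixed: grey base plate 170 x 90 x 8 mm with two upright steel plates (8 mm thick) ending in 90-degree V notches, about 50 mm wide and 25 mm deep. Origin under the plate's centre; x along the brush towards its bristle end, z up. Notches at x = +55 mm and x = -60 mm, tops 72 mm above the bench; free room for fingers between them down to the base plate.
- rest_mid (a point): Where the brush's origin lies when the brush is in the notches: 58 mm above the rest's underside, over its centre.
- stand: Wash stand, fixed: grey base plate 170 x 110 x 12 mm carrying the leaning jar. Origin under the plate's centre; x is the level direction in which the jar's mouth faces.
- spare_jar: A clean glass jar of the same make standing upright, loose, 72 mm in diameter, 125 mm tall; a bystander. Origin under its centre, z up.
- amber_bottle: Capped amber bottle, loose, 64 mm in diameter, 150 mm tall; a bystander. Origin under its centre, z up.
- beaker: Glass beaker standing upright, loose, 80 mm in diameter, 100 mm tall; a bystander. Origin under its centre, z up.
- petri: Closed clear culture dish, loose, 90 mm in diameter, 22 mm tall; a bystander. Origin under its centre.
- magnifier: Clear plastic hand magnifier lying flat, loose, 130 mm long, 8 mm thick; a bystander. Origin under its lens.
- forceps: Steel forceps lying flat, loose, 120 mm long, 6 mm thick; a bystander. Origin at the middle, on the bench.
Not all that is in view belongs to the job. Leave any red look-alike of the stand alone.

How it is judged (in metres and radians):
On the way, in this order (a step that is already met when the one before it is completed fails the run):
1. stroke 1: the tip of the bristles is inside the leaning jar, within 30 mm of its inside floor (z of brush_tip in the frame of jar between 0 and 0.036 m and x of brush_tip in the frame of jar between -0.032 and 0.032 m and y of brush_tip in the frame of jar between -0.032 and 0.032 m), for 0.05 s.
2. stroke 1: the tip is drawn back up to within 40 mm of the mouth, or out (z of brush_tip in the frame of jar above 0.085 m), for 0.05 s.
3. stroke 2: the tip of the bristles is inside the leaning jar, within 30 mm of its inside floor (all of step 1), for 0.05 s.
4. stroke 2: the tip is drawn back up to within 40 mm of the mouth, or out (z of brush_tip in the frame of jar above 0.085 m), for 0.05 s.
5. stroke 3: the tip of the bristles is inside the leaning jar, within 30 mm of its inside floor (all of step 3), for 0.05 s.
6. stroke 3: the tip is drawn back up to within 40 mm of the mouth, or out (z of brush_tip in the frame of jar above 0.085 m), for 0.05 s.
At the end, for the whole second after the job is handed in: The brush lies at rest in both notches of its rest, bristle end at the same end as before, its origin within 25 mm of where it lay (axis between 50 and 67 mm above the bench, within 7 degrees of the rest's length), and is let go (distance between brush and rest_mid below 0.025 m and angle between the x axis of brush and the x axis of rest, either way round below 0.12 rad and x of brush_tip in the frame of rest above 0.1 m and height (world z) of brush between 0.05 and 0.067 m and linear speed of brush below 0.02 m/s and angular speed of brush below 0.2 rad/s and contact force between the fingers and brush below 0.1 N); the robot touches nothing.
It fails at once if the glass of the leaning jar is struck or pressed with more than 30 N (contact force between anything else and jar above 30 N).
It fails at once if a bystander is pushed more than 40 mm from its place (distance of any of spare_jar, amber_bottle, beaker, petri, magnifier, forceps from where it was at the start of the episode above 0.04 m).
It fails at once if the spare jar, the amber bottle or the beaker is tipped over (angle between any of spare_jar, amber_bottle, beaker's own z axis and vertical above 0.6 rad).
It also fails if it takes over 54 s, if anything falls off the work surface, if the arm or the gripper's body presses on something with over 40 N, if the wrist force passes 120 N, or if a joint passes its speed limit or range.

ROBOT

A 6-joint arm with a two-finger parallel gripper is mounted at the origin on the work surface. World frame = base frame: x ahead of the robot, y to its left, z up, the work surface at z = 0. Lengths are in mm, angles in rad, forces in N, time in s.
With the tool pointing down it reaches from about 425 to 925 mm from the base axis. Payload 12.5 kg.
Tool frame: the origin (TCP) lies at the very end of the fingers, on their centre line; the grasp point (between the pads) lies 19 mm behind it; z points along the fingers, y is the line along which they close (so a half turn about z gives the same grasp; the last joint's range is limited). The gripper opens to 85 mm and grips with 20 to 120 N. Pads are 22 mm wide; open, the fingers measure 114 mm over their backs; the gripper's body (76 mm by 85 mm) begins 54 mm behind the grasp point. The pads swing forward as they close: fully open they stand 13 mm farther back than shut.
Start: joints at [-1.224, 0.491, 1.559, -0, 1.092, -0.106], TCP at [273.452, -562.022, 231.327] pointing down, gripper open.
Joint ranges: [-3.1, 3.1], [-0.84, 2.19], [0.05, 2.79], [-1.13, 4.28], [0.06, 2.93], [-2.69, 2.69]. Speed limits (rad/s): [2.22, 2.22, 2.79, 3.14, 3.14, 3.14].

INTERFACE

Orientations are given as a rotation vector (axis times angle).
In Python, from cell import env gives the robot as it stands.
- The arm moves only by the tool arm_command, never from a script. Its argument "steps" is a list of rows, each a list of 6 numbers: the shift along the tool's x, y, z in cm, then the turn, a rotation vector about the tool's x, y, z in rad. A call has 1 to 12 rows; each row is the pose to reach, as a shift and turn from the pose commanded when the call began, along the tool's axes at that moment; what a row does not reach only later rows make up. A row lasts 1/12 s, in which the tool goes at most 41.7 mm and 7.16 degrees, less where a joint would pass 70% of its speed; a pose out of reach is approached as far as the arm can. A call with a gripper value outside its range is refused whole. "fingers" is the opening, from 0 (shut) to 1 (fully open), set as the call begins (left out, the last holds). The fingers move at their own pace and stop on an object; "newtons" is the grip in N (left out, the last holds). Time passes only in rows, so rows that repeat a pose let the fingers close. It gives the time, the measured TCP pose, the force, the opening and the grip force at its end, in the units of the state.
- env.state(): the state, without advancing time (a new reading comes with each control period).
- env.grab_frame(name): name is "scene" or "top"; returns a dict with "img" (400x640x3 uint8, red, green, blue), "mtx" (3x3 intrinsics, pixels), "D" ([k1, k2, p1, p2, k3] as OpenCV has them; the pictures are not rectified), "rvec" (rotation vector, rad) and "tvec" (3), from world to camera coordinates, as OpenCV has them. Camera axes: x right, y down, z forward; pixel columns grow to the right and rows downward; lengths in mm; the calibration is good to about 2 mm. A picture is of the moment at which its call begins. There is no depth.
- env.finish_job(): hands the job in; it is judged then, once.
The state is a dict: "time": time; "joints": joint angles; "joint_velocities": joint speeds; "joint_efforts": joint torques, N m; "tcp_pos": TCP position; "orientation": TCP orientation; "force": force on the tool from outside, world axes, zero at the start; "ft_torque": the same for the moment, N m; "width": opening from 0.0 (shut) to 1.0 (fully open); "grip_force": force on a finger pad.
Only numpy, scipy, OpenCV 4.12 (cv2) and the standard library are available. Lean on these libraries where they do the work, as an engineer would, in place of code of your own. Each camera call takes 0.05 s, during which the arm holds its last target. There are 200 camera calls.

## Working session

There is one attempt and no reset: what is moved stays moved. The work goes in short steps, Python scripts to look and compute and a tool call to move; the robot and the scene stay as the last step left them, time stands still between calls to the robot, and variables do not carry over. Pictures are saved under pics/ and viewed, at most 10 in all, crops included, and the job is handed in when it is done.

Besides the shell and the picture viewer there is one more tool, called after "Call:" as name(argument=value, ...), one argument or row to a line, values as JSON. arm_command: Moves the arm, as the interface text tells. Its arguments: {"type":"object","properties":{"steps":{"type":"array","items":{"type":"array","items":{"type":"number"}}},"fingers":{"type":"number"},"newtons":{"type":"number"}},"required":["steps"]}

```bash
mkdir -p pics; ls; cat > h.py <<'E'
import numpy as np, cv2
from cell import env
from scipy.spatial.transform import Rotation as R
def grab(n):
    f=env.grab_frame(n); return f
def ray(f,uv):
    uv=np.array(uv,float).reshape(-1,1,2)
    p=cv2.undistortPoints(uv,np.array(f["mtx"]),np.array(f["D"])).reshape(-1,2)
    M=cv2.Rodrigues(np.array(f["rvec"],float))[0]
    d=np.c_[p,np.ones(len(p))]@M
    c=-M.T@np.array(f["tvec"],float).ravel()
    return c,d
def onz(f,uv,z):
    c,d=ray(f,uv); return c+d*((z-c[2])/d[:,2])[:,None]
def proj(f,P):
    return cv2.projectPoints(np.array(P,float).reshape(-1,1,3),np.array(f["rvec"],float),np.array(f["tvec"],float),np.array(f["mtx"]),np.array(f["D"]))[0].reshape(-1,2)
E
python3 - <<'E'
from h import *
import pickle
for n in("scene","top"):
    f=grab(n); pickle.dump(f,open(n+".pkl","wb")); cv2.imwrite(f"pics/{n}.png",f["img"][:,:,::-1])
    print(n,ray(f,[[320,200]]))
print(env.state())
E
```

```text
pics
scene (array([1146.28113741, -411.29361182,  851.74410437]), array([[-0.63744622,  0.34288021, -0.69008631]]))
top (array([ 252.32764607,  -31.95475442, 1502.09082393]), array([[ 1.68698452e-01,  4.47352229e-05, -9.85991516e-01]]))
{'time': 0.1, 'joints': array([-1.22361795e+00,  4.91479352e-01,  1.55937242e+00, -1.27145241e-07,
        1.09172518e+00, -1.05579107e-01]), 'joint_velocities': array([ 3.62183150e-04,  8.76737947e-04, -1.50383921e-03, -4.32246225e-05,
       -1.88644356e-04, -1.22863014e-03]), 'joint_efforts': array([ 1.32483270e-03, -6.19447374e+01, -2.62026697e+01, -1.64926837e-04,
        2.85402471e-03, -2.79017445e-05]), 'tcp_pos': array([ 273.36880563, -561.82514419,  230.8041053 ]), 'orientation': array([-3.06048451e+00, -7.04911679e-01,  1.86436572e-04]), 'force': array([0.10089495, 0.01927074, 0.70130488]), 'ft_torque': array([ 0.01960035, -0.0376436 ,  0.00286881]), 'grip_force': 0.0, 'width': 1.002674460953461}
```

View pics/top.png

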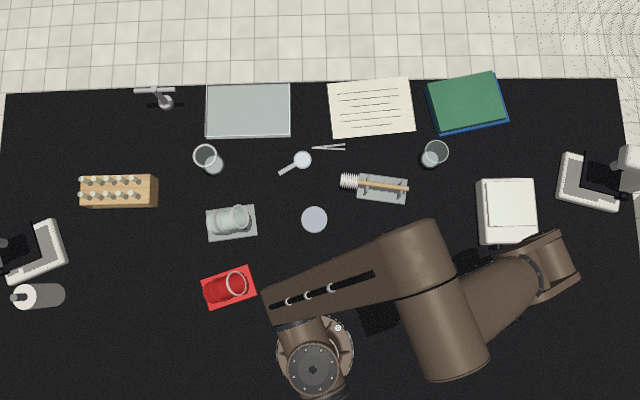

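View pics/scene.png

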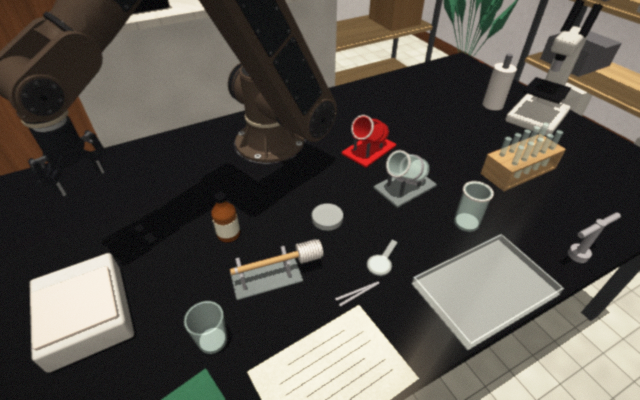

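The top view shows the brush at (340–408, 178–190) with the bristles to the left. There are two stands: grey at (231,222) and red at (228,287). The grey one fits the description, since the red one is the look-alike. I'll confirm it in one enlarged crop.

```bash
python3 - <<'E'
import pickle,cv2,numpy as np
t=pickle.load(open("top.pkl","rb"))["img"];s=pickle.load(open("scene.pkl","rb"))["img"]
a=cv2.resize(t[195:250,195:265],(420,330),interpolation=3)
b=cv2.resize(s[140:210,365:445],(380,330),interpolation=3)
c=cv2.resize(t[165:210,330:420],(420,210),interpolation=3)
d=cv2.resize(s[230:305,220:335],(380,248),interpolation=3)[:210]
cv2.imwrite("pics/crop.png",np.vstack([np.hstack([a,b]),np.hstack([c,d[:, :380]])])[:,:,::-1])
E
```

```text
(no output)
```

View pics/crop.png

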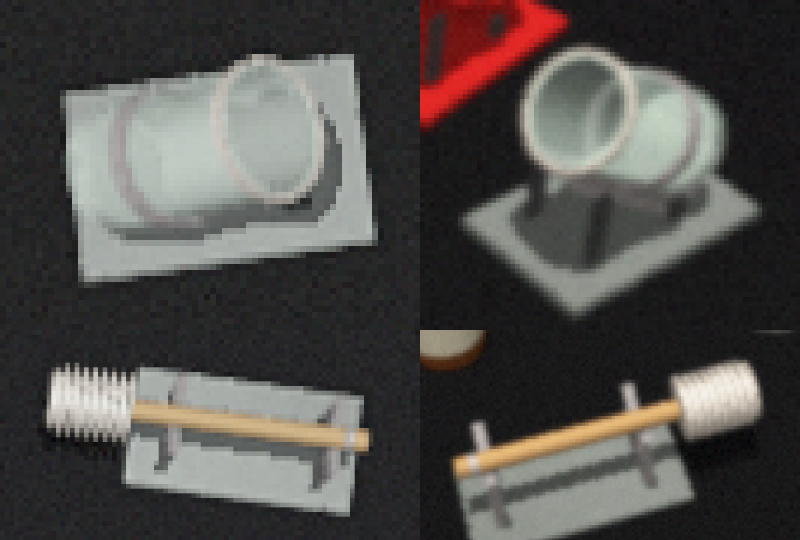

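The crop confirms it. The grey stand carries the clear jar, with its mouth to the right in the top view (rim centre about (240,217)) and to the left in the scene view (about (399,163)). The brush lies in its two-notch rest, bristles to the left in the top view.

```bash
python3 - <<'E'
from h import *
import pickle
t=pickle.load(open("top.pkl","rb"));s=pickle.load(open("scene.pkl","rb"))
def hsvmask(f,lo,hi,box):
    m=cv2.inRange(cv2.cvtColor(f["img"],cv2.COLOR_RGB2HSV),np.array(lo),np.array(hi)); k=np.zeros_like(m);x0,y0,x1,y1=box;k[y0:y1,x0:x1]=m[y0:y1,x0:x1];return k
for n,f,bh,bs in(("top",t,(340,170,415,200),(335,165,357,195)),("scene",s,(225,245,302,280),(296,232,330,268))):
    m=hsvmask(f,(8,70,100),(28,255,255),bh); p=np.argwhere(m)[:,::-1].astype(np.float32)
    w=onz(f,p,58); l=cv2.fitLine(w[:,:2].astype(np.float32),cv2.DIST_HUBER,0,.01,.01).ravel()
    d=l[:2]*np.sign(l[1]); pr=(w[:,:2]-l[2:])@d
    print(n,len(p),"dir",d,np.degrees(np.arctan2(d[1],d[0])),"ends",l[2:]+d*pr.min(),l[2:]+d*pr.max(),"ctr",l[2:])
    m=hsvmask(f,(0,0,150),(180,70,255),bs); p=np.argwhere(m)[:,::-1]; w=onz(f,p,58)[:,:2]
    pr=(w-l[2:])@d; print(" head",w.mean(0),pr.min(),pr.max(),"tip",l[2:]+d*pr.max())
# stand plate corners
c=np.array([(65,92),(355,55),(375,240),(83,282)])/6+195
w=onz(t,c,12); print("stand",w, w.mean(0)); e=(w[1]+w[2]-w[0]-w[3])/2; e2=(w[0]+w[1]-w[2]-w[3])/2; print(np.linalg.norm(e),np.linalg.norm(e2),np.degrees(np.arctan2(e[1],e[0])),np.degrees(np.arctan2(e2[1],e2[0])))
# plate by contour
m=hsvmask(t,(0,0,90),(180,255,255),(200,198,262,246)); cs=max(cv2.findContours(m,0,2)[0],key=cv2.contourArea)
r=cv2.boxPoints(cv2.minAreaRect(cs)); print("box",r, onz(t,r,12).mean(0))
um=[(240,216.7)];us=[(398.7,163)]
print("mouth onz",onz(t,um,121.7),onz(s,us,121.7))
c1,d1=ray(t,um);c2,d2=ray(s,us);A=np.c_[d1[0],-d2[0]];k=np.linalg.lstsq(A,c2-c1,rcond=None)[0];print(c1+d1[0]*k[0],c2+d2[0]*k[1])
for nm,uv,z in(("amber base",(228,237),0),("petri",(327,216),11),("beaker",(211,347),0),("spare",(468,228),0),("magn",(379,265),4),("forc",(358,293),3)): print(nm,onz(s,[uv],z)[0].round())
E
```

```text
top 213 dir [0.1542613 0.9880301] 81.12604 ends [ 531.99502629 -327.9910343 ] [ 558.05280828 -161.09323606] ctr [ 545.2656  -242.99402]
 head [ 565.39650127 -128.71338102] 88.31115149616927 143.12573764071612 tip [ 567.3443882  -101.58148511]
scene 465 dir [0.15800625 0.9874381 ] 80.908806 ends [ 530.05066124 -328.67102811] [ 557.52429708 -156.97836308] ctr [ 544.00916 -241.43936]
 head [ 559.71182522 -126.60193417] 85.08068965202563 148.0442908287267 tip [567.40107863 -95.25479088]
stand [[480.39738182 362.36826566  12.        ]
 [498.0145223  194.96517199  12.        ]
 [391.33368595 183.68476724  12.        ]
 [370.90267367 350.4873227   12.        ]] [435.16206593 272.8763819   12.        ]
168.1822507324986 108.70638673421338 -83.50503857493591 6.115420298422208
box [[203.51997 208.64001]
 [253.07997 201.56   ]
 [257.86    235.01999]
 [208.29997 242.1    ]] [438.88204922 276.00388345  12.        ]
mouth onz [[440.62842296 223.4862835  121.7       ]] [[443.94822532 227.57210692 121.7       ]]
[440.84870199 223.78510491 120.08518377] [443.48972681 227.98917263 121.22341102]
amber base [ 369. -287.    0.]
petri [439.  -8.  11.]
beaker [ 662. -428.    0.]
spare [665. 330.   0.]
magn [654.  28.   4.]
forc [700. -65.   3.]
```

```bash
cat >> h.py <<'E'
B=np.array([544.6,-242.,58]); hb=np.radians(81.0); bdir=np.array([np.cos(hb),np.sin(hb),0])
hm=np.radians(-83.5); e=np.radians(35)
a=np.array([np.cos(hm)*np.cos(e),np.sin(hm)*np.cos(e),np.sin(e)]); M=np.array([442,226,121.6])
G=-25. # grip place on the brush
def frame(x):
    y=np.cross([0,0,-1.],x); y/=np.linalg.norm(y); return np.c_[x,y,np.cross(x,y)]
def rest(up): T=frame(bdir); return B+G*bdir+[0,0,up]+19*T[:,2],T
def jar(zt): T=frame(-a); return M+a*(zt-125+145-G)+19*T[:,2],T
def rel(p,T):
    s=env.state(); T0=R.from_rotvec(s["orientation"]).as_matrix()
    print("cm",(T0.T@(p-s["tcp_pos"])/10).round(2),"rv",R.from_matrix(T0.T@T).as_rotvec().round(3),"target",p.round(),"t",round(s["time"],2))
E
python3 -c "
from h import *
rel(*rest(150)); rel(*jar(200)); print(jar(28),jar(200))"
```

```text
cm [ 36.95 -14.84   4.2 ] rv [-0.001 -0.001 -0.961] target [ 541. -267.  189.] t 0.1
cm [ 42.58 -43.52  -1.53] rv [-0.376 -0.531 -1.191] target [466.  16. 247.] t 0.1
(array([450.00302023, 155.7583929 , 147.90719101]), array([[-0.09273064,  0.99357186,  0.0649307 ],
       [ 0.81388642,  0.11320321, -0.5698894 ],
       [-0.57357644,  0.        , -0.81915204]])) (array([465.952691  ,  15.76992922, 246.56233806]), array([[-0.09273064,  0.99357186,  0.0649307 ],
       [ 0.81388642,  0.11320321, -0.5698894 ],
       [-0.57357644,  0.        , -0.81915204]]))
```

Call:
arm_command(
  steps=[
    [36.9, -14.8, 4.2, 0, 0, -0.961],
    [36.9, -14.8, 4.2, 0, 0, -0.961],
    [36.9, -14.8, 4.2, 0, 0, -0.961],
    [36.9, -14.8, 4.2, 0, 0, -0.961],
    [36.9, -14.8, 4.2, 0, 0, -0.961],
    [36.9, -14.8, 4.2, 0, 0, -0.961],
    [36.9, -14.8, 4.2, 0, 0, -0.961],
    [36.9, -14.8, 4.2, 0, 0, -0.961],
    [36.9, -14.8, 4.2, 0, 0, -0.961],
    [36.9, -14.8, 4.2, 0, 0, -0.961],
    [36.9, -14.8, 4.2, 0, 0, -0.961],
    [36.9, -14.8, 4.2, 0, 0, -0.961],
  ],
  fingers=1,
)

```text
time: 1.1
tcp_pos: [541.0, -266.3, 188.7]
orientation: [-2.385, -2.043, 0.001]
force: [-0.5, 0.4, -0.2]
width: 0.999
grip_force: 0.0
```

Call:
arm_command(
  steps=[
    [0, 0, 0, 0, 0, 0],
    [0, 0, 0, 0, 0, 0],
  ],
)

```text
time: 1.27
tcp_pos: [539.9, -268.4, 189.3]
orientation: [2.39, 2.039, -0.0]
force: [0.1, 0.2, 0.2]
width: 1.003
grip_force: 0.0
```

```bash
python3 -c "
from h import *
s=env.state();print(s['tcp_pos'],s['joints'].round(2));rel(*rest(150)); rel(*rest(0))
f=grab('scene');b=cv2.resize(f['img'][100:330,150:380],(600,600),interpolation=3);cv2.imwrite('pics/pre.png',b[:,:,::-1])"
```

```text
[ 539.88014487 -268.40164439  189.34423632] [-0.57  0.5   1.66 -0.    0.98 -0.41]
cm [0.18 0.05 0.03] rv [-0.     0.    -0.001] target [ 541. -267.  189.] t 1.27
cm [ 0.18  0.05 15.03] rv [-0.     0.    -0.001] target [ 541. -267.   39.] t 1.27
```

View pics/pre.png

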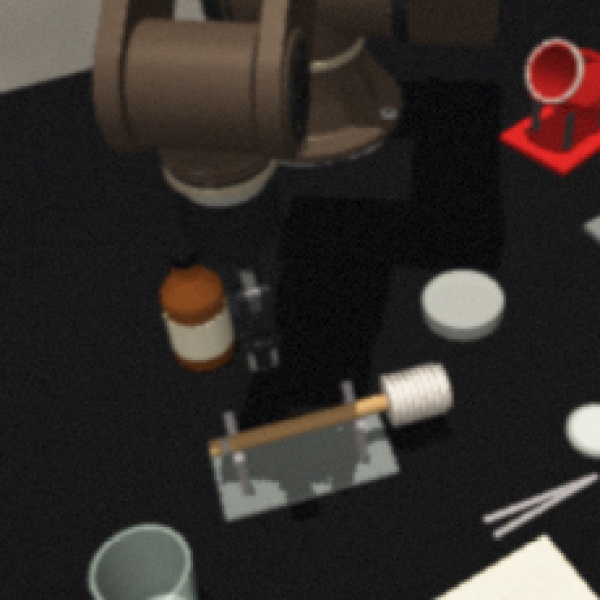

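The open fingers hang around crop (255,320), above the handle (crop (215–385, 400–450)), and clear of the amber bottle at (195,320). I'll descend and grip.

Call:
arm_command(
  steps=[
    [0.2, 0, 4, 0, 0, 0],
    [0.2, 0, 8, 0, 0, 0],
    [0.2, 0, 11, 0, 0, 0],
    [0.2, 0, 13, 0, 0, 0],
    [0.2, 0, 14, 0, 0, 0],
    [0.2, 0, 14.8, 0, 0, 0],
    [0.2, 0, 15, 0, 0, 0],
    [0.2, 0, 15, 0, 0, 0],
    [0.2, 0, 15, 0, 0, 0],
  ],
)

```text
time: 2.07
tcp_pos: [541.3, -266.0, 40.5]
orientation: [2.388, 2.039, 0.001]
force: [1.1, 0.6, 0.3]
width: 0.999
grip_force: 0.0
```

Call:
arm_command(
  steps=[
    [0, 0, 0, 0, 0, 0],
    [0, 0, 0, 0, 0, 0],
    [0, 0, 0, 0, 0, 0],
    [0, 0, 0, 0, 0, 0],
    [0, 0, 0, 0, 0, 0],
    [0, 0, 0, 0, 0, 0],
    [0, 0, 0, 0, 0, 0],
    [0, 0, 0, 0, 0, 0],
    [0, 0, 0, 0, 0, 0],
    [0, 0, 0, 0, 0, 0],
    [0, 0, 0, 0, 0, 0],
    [0, 0, 0, 0, 0, 0],
  ],
  fingers=0,
  newtons=60,
)

```text
time: 3.07
tcp_pos: [541.7, -265.9, 39.7]
orientation: [2.387, 2.039, 0.001]
force: [6.1, -0.9, 2.5]
width: 0.167
grip_force: 58.4
```

```bash
python3 -c "
from h import *
s=env.state();print(s['tcp_pos'],s['width'],s['grip_force']);rel(*rest(150));rel(*rest(200))"
```

```text
[ 541.72810367 -265.90146609   39.73874603] 0.16718886865480684 58.42103719711304
cm [ -0.11  -0.06 -14.93] rv [ 0.002  0.001 -0.   ] target [ 541. -267.  189.] t 3.07
cm [ -0.11  -0.05 -19.93] rv [ 0.002  0.001 -0.   ] target [ 541. -267.  239.] t 3.07
```

Call:
arm_command(
  steps=[
    [0, 0, -1, 0, 0, 0],
    [0, 0, -3, 0, 0, 0],
    [0, 0, -6, 0, 0, 0],
    [0, 0, -9, 0, 0, 0],
    [0, 0, -12, 0, 0, 0],
    [0, 0, -15, 0, 0, 0],
    [0, 0, -18, 0, 0, 0],
    [0, 0, -20, 0, 0, 0],
    [0, 0, -21, 0, 0, 0],
    [0, 0, -21, 0, 0, 0],
    [0, 0, -21, 0, 0, 0],
  ],
)

```text
time: 3.98
tcp_pos: [540.3, -265.3, 248.6]
orientation: [-2.388, -2.04, 0.001]
force: [-0.4, -0.0, -1.4]
width: 0.167
grip_force: 58.5
```

```bash
python3 -c "
from h import *
s=env.state();print(s['tcp_pos'],s['width'],s['grip_force']);rel(*jar(210))"
```

```text
[ 540.31981251 -265.2799335   248.62901068] 0.16739626364341237 58.473939299583435
cm [ 25.81 -11.52  -0.35] rv [-0.084 -0.607 -0.262] target [467.   8. 252.] t 3.98
```

Call:
arm_command(
  steps=[
    [1.3, -0.6, 0, -0.004, -0.03, -0.013],
    [3.9, -1.7, 0, -0.013, -0.09, -0.04],
    [6.5, -2.9, -0.1, -0.02, -0.15, -0.065],
    [9.1, -4.1, -0.1, -0.03, -0.21, -0.09],
    [11.7, -5.2, -0.2, -0.04, -0.275, -0.12],
    [14.3, -6.4, -0.2, -0.047, -0.335, -0.145],
    [16.9, -7.5, -0.2, -0.055, -0.4, -0.17],
    [19.5, -8.7, -0.3, -0.064, -0.46, -0.2],
    [22, -9.8, -0.3, -0.07, -0.52, -0.22],
    [24, -10.7, -0.3, -0.08, -0.565, -0.245],
    [25.4, -11.3, -0.35, -0.083, -0.595, -0.258],
    [25.8, -11.5, -0.35, -0.084, -0.607, -0.262],
  ],
)

```text
time: 4.98
tcp_pos: [466.3, 9.4, 250.9]
orientation: [1.747, 1.968, -0.555]
force: [1.0, 0.2, -1.2]
width: 0.163
grip_force: 58.5
```

Call:
arm_command(
  steps=[
    [0, 0, 0, 0, 0, 0],
    [0, 0, 0, 0, 0, 0],
    [0, 0, 0, 0, 0, 0],
  ],
)

```text
time: 5.23
tcp_pos: [467.6, 6.5, 252.3]
orientation: [1.753, 1.963, -0.552]
force: [-0.2, -1.1, -1.0]
width: 0.164
grip_force: 58.5
```

```bash
python3 - <<'E'
from h import *
s=env.state();print(s['tcp_pos'],s['joints'].round(2),s['force']);rel(*jar(210));rel(*jar(26))
p,T=jar(210)
tip=M+a*85; ax=[M+a*k for k in(0,40,85,140)]
for n in("scene","top"):
    f=grab(n);im=f["img"][:,:,::-1].copy()
    uv=proj(f,ax); print(n,uv.round(1).tolist(), proj(f,[M+a*145]).round(1))
    h=cv2.cvtColor(f["img"],cv2.COLOR_RGB2HSV)
    x0,y0=(uv.mean(0)-[65,50]).astype(int)
    cr=cv2.resize(im[y0:y0+100,x0:x0+130],(520,400),interpolation=3)
    for u in uv: cv2.circle(cr,tuple(((u-[x0,y0])*4).astype(int)),3,(0,0,255),1)
    cv2.imwrite(f"pics/in_{n}.png",cr); print(x0,y0)
a1=cv2.imread("pics/in_scene.png");a2=cv2.imread("pics/in_top.png");cv2.imwrite("pics/in.png",cv2.resize(np.hstack([a1,a2]),(800,308)))
E
```

```text
[467.6480725    6.45523782 252.31826402] [ 0.19  0.31  1.94 -0.71  1.06  0.49] [-0.20054288 -1.06999435 -0.95371581]
cm [ 0.1  -0.06 -0.07] rv [-0.    -0.    -0.001] target [467.   8. 252.] t 5.23
cm [18.5  -0.08 -0.06] rv [-0.    -0.    -0.001] target [450. 157. 147.] t 5.23
scene [[397.9, 162.8], [390.4, 160.6], [381.5, 157.9], [370.0, 154.5]] [[368.9 154.1]]
319 108
top [[239.2, 216.3], [248.2, 213.9], [258.7, 211.1], [272.1, 207.6]] [[273.4 207.3]]
189 162
```

View pics/in.png

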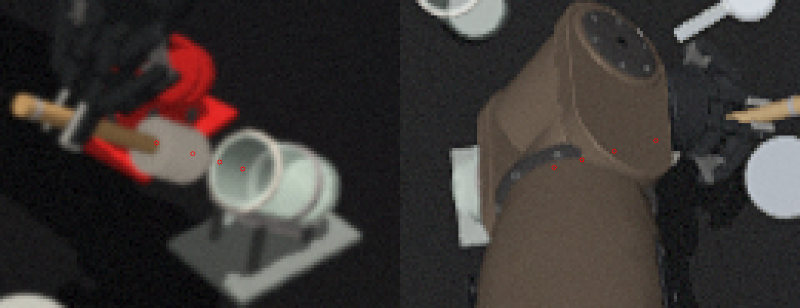

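In the scene half, the brush head (crop (190,160)) points along the marked axis into the jar mouth (245,170). It is well aligned, so I'll push in along tool x.

Call:
arm_command(
  steps=[
    [1, -0.05, -0.05, 0, 0, 0],
    [3, -0.05, -0.05, 0, 0, 0],
    [5, -0.05, -0.05, 0, 0, 0],
    [6.5, -0.05, -0.05, 0, 0, 0],
    [8, -0.05, -0.05, 0, 0, 0],
    [9.5, -0.05, -0.05, 0, 0, 0],
    [11, -0.05, -0.05, 0, 0, 0],
    [12.5, -0.05, -0.05, 0, 0, 0],
    [14, -0.05, -0.05, 0, 0, 0],
    [15, -0.05, -0.05, 0, 0, 0],
    [15.5, -0.05, -0.05, 0, 0, 0],
    [15.5, -0.05, -0.05, 0, 0, 0],
  ],
)

```text
time: 6.33
tcp_pos: [452.6, 134.2, 163.6]
orientation: [1.751, 1.964, -0.552]
force: [-0.3, 0.9, -0.3]
width: 0.166
grip_force: 58.5
```

```bash
python3 - <<'E'
from h import *
s=env.state();print(s['tcp_pos'],s['force'],s['ft_torque']);rel(*jar(24));rel(*jar(100))
f=grab("scene");im=f["img"][:,:,::-1].copy()
cv2.imwrite("pics/in2.png",cv2.resize(im[110:220,330:460],(650,550),interpolation=3))
E
```

```text
[452.62062356 134.2135439  163.64440174] [-0.3378986   0.85137804 -0.25447505] [0.2883777  0.03322304 0.00697179]
cm [ 3.08 -0.01  0.04] rv [0.001 0.    0.001] target [450. 159. 146.] t 6.33
cm [-4.52 -0.02  0.05] rv [0.001 0.    0.001] target [457.  97. 189.] t 6.33
```

View pics/in2.png

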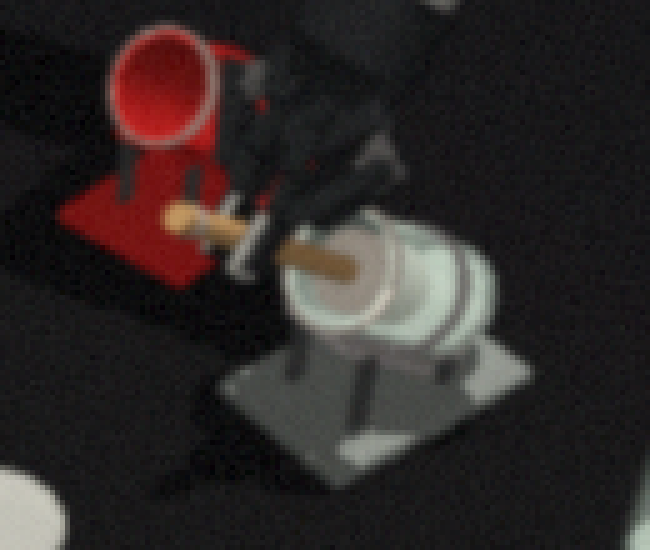

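The brush head is inside the mouth, centred (crop (360,270)), with no contact force. I'll finish stroke 1.

Call:
arm_command(
  steps=[
    [1, 0, 0, 0, 0, 0],
    [2, 0, 0, 0, 0, 0],
    [2.8, 0, 0, 0, 0, 0],
    [3.3, 0, 0, 0, 0, 0],
    [3.4, 0, 0, 0, 0, 0],
    [3.4, 0, 0, 0, 0, 0],
    [3.4, 0, 0, 0, 0, 0],
    [3.4, 0, 0, 0, 0, 0],
  ],
)

```text
time: 7.05
tcp_pos: [449.6, 161.2, 144.9]
orientation: [1.752, 1.963, -0.551]
force: [-0.8, 0.4, -1.0]
width: 0.167
grip_force: 58.5
```

```bash
python3 - <<'E'
from h import *
s=env.state();print(s['tcp_pos'],s['force'],s['ft_torque']);rel(*jar(20));rel(*jar(105))
E
```

```text
[449.6438443  161.16909489 144.90635972] [-0.80647713  0.37094209 -0.99286686] [0.28514252 0.00961405 0.06111863]
cm [ 0.18 -0.03  0.06] rv [ 0.001  0.    -0.001] target [449. 162. 143.] t 7.05
cm [-8.32 -0.02  0.07] rv [ 0.001  0.    -0.001] target [457.  93. 192.] t 7.05
```

Call:
arm_command(
  steps=[
    [-1, 0, 0, 0, 0, 0],
    [-3, 0, 0, 0, 0, 0],
    [-5, 0, 0, 0, 0, 0],
    [-7, 0, 0, 0, 0, 0],
    [-8.2, 0, 0, 0, 0, 0],
    [-8.5, 0, 0, 0, 0, 0],
    [-8.5, 0, 0, 0, 0, 0],
    [-8.5, 0, 0, 0, 0, 0],
    [-8.5, 0, 0, 0, 0, 0],
  ],
)

```text
time: 7.8
tcp_pos: [457.3, 92.6, 193.1]
orientation: [1.751, 1.963, -0.552]
force: [0.4, 0.4, -0.5]
width: 0.162
grip_force: 58.5
```

Call:
arm_command(
  steps=[
    [1, 0, 0, 0, 0, 0],
    [3, 0, 0, 0, 0, 0],
    [5, 0, 0, 0, 0, 0],
    [6.8, 0, 0, 0, 0, 0],
    [7.8, 0, 0, 0, 0, 0],
    [8.3, 0, 0, 0, 0, 0],
    [8.5, 0, 0, 0, 0, 0],
    [8.5, 0, 0, 0, 0, 0],
    [8.5, 0, 0, 0, 0, 0],
    [8.5, 0, 0, 0, 0, 0],
  ],
)

```text
time: 8.63
tcp_pos: [449.7, 160.9, 145.2]
orientation: [1.753, 1.962, -0.551]
force: [0.5, 1.0, -1.1]
width: 0.167
grip_force: 58.5
```

Call:
arm_command(
  steps=[
    [-1, 0, 0, 0, 0, 0],
    [-3, 0, 0, 0, 0, 0],
    [-5, 0, 0, 0, 0, 0],
    [-7, 0, 0, 0, 0, 0],
    [-8.2, 0, 0, 0, 0, 0],
    [-8.5, 0, 0, 0, 0, 0],
    [-8.5, 0, 0, 0, 0, 0],
    [-8.5, 0, 0, 0, 0, 0],
    [-8.5, 0, 0, 0, 0, 0],
  ],
)

```text
time: 9.38
tcp_pos: [457.4, 92.6, 193.1]
orientation: [1.751, 1.963, -0.551]
force: [-0.4, 1.1, -1.4]
width: 0.164
grip_force: 58.5
```

Call:
arm_command(
  steps=[
    [1, 0, 0, 0, 0, 0],
    [3, 0, 0, 0, 0, 0],
    [5, 0, 0, 0, 0, 0],
    [6.8, 0, 0, 0, 0, 0],
    [7.8, 0, 0, 0, 0, 0],
    [8.3, 0, 0, 0, 0, 0],
    [8.5, 0, 0, 0, 0, 0],
    [8.5, 0, 0, 0, 0, 0],
    [8.5, 0, 0, 0, 0, 0],
    [8.5, 0, 0, 0, 0, 0],
  ],
)

```text
time: 10.22
tcp_pos: [449.8, 160.9, 145.2]
orientation: [1.752, 1.962, -0.551]
force: [-0.2, -0.2, -0.5]
width: 0.165
grip_force: 58.5
```

```bash
python3 - <<'E'
from h import *
s=env.state();print(s['tcp_pos'],s['force'],s['ft_torque']);rel(*jar(20));rel(*jar(210))
E
```

```text
[449.75723636 160.93232897 145.17560109] [-0.24388982 -0.21131305 -0.52796449] [ 0.29276192  0.06996987 -0.01119376]
cm [ 0.22 -0.03  0.07] rv [ 0.002  0.    -0.001] target [449. 162. 143.] t 10.22
cm [-1.878e+01 -1.000e-02  7.000e-02] rv [ 0.002  0.    -0.001] target [467.   8. 252.] t 10.22
```

Call:
arm_command(
  steps=[
    [-1, 0, 0, 0, 0, 0],
    [-3, 0, 0, 0, 0, 0],
    [-5, 0, 0, 0, 0, 0],
    [-7, 0, 0, 0, 0, 0],
    [-9, 0, 0, 0, 0, 0],
    [-11, 0, 0, 0, 0, 0],
    [-13, 0, 0, 0, 0, 0],
    [-15, 0, 0, 0, 0, 0],
    [-17, 0, 0, 0, 0, 0],
    [-18.3, 0, 0, 0, 0, 0],
    [-18.8, 0, 0, 0, 0, 0],
    [-18.8, 0, 0, 0, 0, 0],
  ],
)

```text
time: 11.22
tcp_pos: [466.8, 7.2, 253.6]
orientation: [1.754, 1.96, -0.55]
force: [-0.5, -0.1, -0.3]
width: 0.165
grip_force: 58.5
```

```bash
python3 - <<'E'
from h import *
p,T=rest(0); p[:]=[541.7,-265.9,39.7]
rel(p+[0,0,200],T)
E
```

```text
cm [-22.1    4.38  17.2 ] rv [0.085 0.607 0.26 ] target [ 542. -266.  240.] t 11.22
```

Call:
arm_command(
  steps=[
    [-1.1, 0.2, 0.8, 0.004, 0.03, 0.013],
    [-3.3, 0.65, 2.6, 0.013, 0.09, 0.04],
    [-5.5, 1.1, 4.3, 0.02, 0.15, 0.065],
    [-7.7, 1.5, 6, 0.03, 0.21, 0.09],
    [-9.9, 2, 7.7, 0.04, 0.275, 0.12],
    [-12.1, 2.4, 9.4, 0.047, 0.335, 0.145],
    [-14.4, 2.9, 11.2, 0.055, 0.4, 0.17],
    [-16.6, 3.3, 12.9, 0.064, 0.46, 0.2],
    [-18.8, 3.7, 14.6, 0.07, 0.52, 0.22],
    [-20.6, 4.1, 16, 0.08, 0.565, 0.245],
    [-21.7, 4.3, 16.9, 0.083, 0.595, 0.256],
    [-22.1, 4.4, 17.2, 0.085, 0.607, 0.26],
  ],
)

```text
time: 12.22
tcp_pos: [542.5, -266.7, 237.4]
orientation: [-2.388, -2.037, 0.001]
force: [-0.1, 0.9, -1.0]
width: 0.166
grip_force: 58.5
```

Call:
arm_command(
  steps=[
    [0, 0, 0, 0, 0, 0],
    [0, 0, 0, 0, 0, 0],
    [0, 0, 0, 0, 0, 0],
  ],
)

```text
time: 12.47
tcp_pos: [542.4, -263.1, 238.5]
orientation: [-2.385, -2.043, 0.003]
force: [-0.1, -0.2, -1.0]
width: 0.168
grip_force: 58.5
```

```bash
python3 - <<'E'
from h import *
p,T=rest(0); p[:]=[541.7,-265.9,39.7]
rel(p+[0,0,200],T);rel(p,T)
s=env.state(); f=grab("scene"); z=s["tcp_pos"][2]+19
m=cv2.inRange(cv2.cvtColor(f["img"],cv2.COLOR_RGB2HSV),np.array((8,70,80)),np.array((28,255,255)));m[:130]=0;m[:,:180]=0;m[260:]=0;m[:,330:]=0
cs=[c for c in cv2.findContours(m,0,1)[0] if len(c)>8]
for c in cs:
    u=c.reshape(-1,2);w=onz(f,u,z);pr=(w-p)@T[:,0];print(u.mean(0),pr.min().round(),pr.max().round(),((w-p)@T[:,1]).mean().round(1))
cv2.imwrite("pics/back.png",cv2.resize(f["img"][120:320,180:380],(600,600),interpolation=3)[:,:,::-1])
E
```

```text
cm [-0.28 -0.02 -0.12] rv [-0.002  0.001  0.003] target [ 542. -266.  240.] t 12.47
cm [-0.27  0.02 19.88] rv [-0.002  0.001  0.003] target [ 542. -266.   40.] t 12.47
[227. 237.] -68.0 -30.0 69.8
[226.39325843 213.74157303] -71.0 -9.0 5.3
[275.04255319 200.42553191] 18.0 113.0 0.5
[274.34065934 153.52747253] 68.0 159.0 -161.0
```

View pics/back.png

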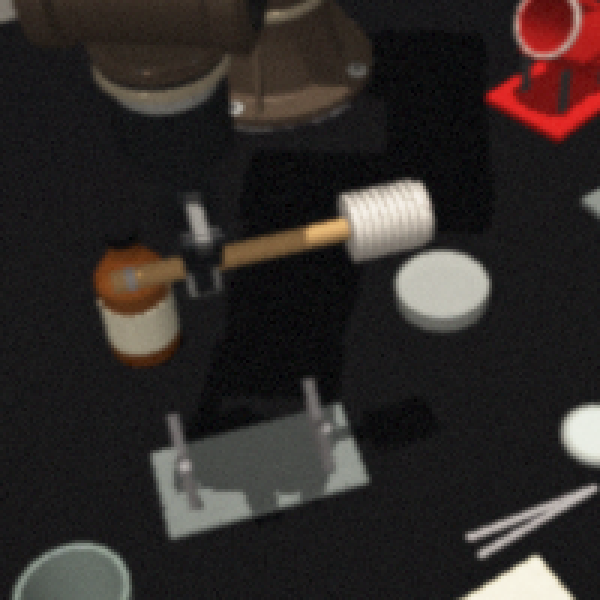

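The brush hangs level in the hand, with its handle ends as at the grasp (no slip). The rest stands empty at crop (260,460). I'll lower the brush in.

Call:
arm_command(
  steps=[
    [-0.3, 0, 1.5, -0.002, 0, 0.003],
    [-0.3, 0, 4.5, -0.002, 0, 0.003],
    [-0.3, 0, 7.5, -0.002, 0, 0.003],
    [-0.3, 0, 10.5, -0.002, 0, 0.003],
    [-0.3, 0, 13.5, -0.002, 0, 0.003],
    [-0.3, 0, 15.5, -0.002, 0, 0.003],
    [-0.3, 0, 17, -0.002, 0, 0.003],
    [-0.3, 0, 18, -0.002, 0, 0.003],
    [-0.3, 0, 19, -0.002, 0, 0.003],
    [-0.3, 0, 19.5, -0.002, 0, 0.003],
    [-0.3, 0, 19.8, -0.002, 0, 0.003],
    [-0.3, 0, 19.8, -0.002, 0, 0.003],
  ],
)

```text
time: 13.52
tcp_pos: [541.8, -267.4, 40.7]
orientation: [2.389, 2.039, 0.0]
force: [-0.4, -0.2, -1.2]
width: 0.168
grip_force: 58.5
```

Call:
arm_command(
  steps=[
    [0, 0, 0, 0, 0, 0],
    [0, 0, 0, 0, 0, 0],
    [0, 0, 0, 0, 0, 0],
  ],
)

```text
time: 13.77
tcp_pos: [541.9, -267.7, 41.2]
orientation: [2.389, 2.038, 0.001]
force: [0.2, 0.0, -0.3]
width: 0.168
grip_force: 58.5
```

Call:
arm_command(
  steps=[
    [0, 0, 0.12, 0, 0, 0],
    [0, 0, 0.12, 0, 0, 0],
    [0, 0, 0.12, 0, 0, 0],
  ],
)

```text
time: 14.02
tcp_pos: [541.9, -267.7, 39.9]
orientation: [2.389, 2.038, 0.0]
force: [-0.9, -0.5, 5.6]
width: 0.166
grip_force: 59.2
```

Call:
arm_command(
  steps=[
    [0, 0, 0, 0, 0, 0],
    [0, 0, 0, 0, 0, 0],
    [0, 0, 0, 0, 0, 0],
    [0, 0, 0, 0, 0, 0],
    [0, 0, 0, 0, 0, 0],
    [0, 0, 0, 0, 0, 0],
    [0, 0, 0, 0, 0, 0],
    [0, 0, 0, 0, 0, 0],
    [0, 0, 0, 0, 0, 0],
    [0, 0, 0, 0, 0, 0],
  ],
  fingers=1,
)

```text
time: 14.85
tcp_pos: [541.7, -267.5, 39.4]
orientation: [2.39, 2.038, 0.0]
force: [0.0, -0.1, 0.6]
width: 1.002
grip_force: 0.0
```

Call:
arm_command(
  steps=[
    [0, 0, -1, 0, 0, 0],
    [0, 0, -3, 0, 0, 0],
    [0, 0, -6, 0, 0, 0],
    [0, 0, -9, 0, 0, 0],
    [0, 0, -12, 0, 0, 0],
    [0, 0, -15, 0, 0, 0],
    [0, 0, -18, 0, 0, 0],
    [0, 0, -20, 0, 0, 0],
    [0, 0, -20, 0, 0, 0],
    [0, 0, -20, 0, 0, 0],
  ],
)

```text
time: 15.68
tcp_pos: [541.7, -267.4, 241.0]
orientation: [2.388, 2.037, 0.001]
force: [-0.1, -0.1, -0.4]
width: 0.998
grip_force: 0.0
```

```bash
python3 - <<'E'
from h import *
s=env.state();print(s['time'],s['width'],s['tcp_pos'],s['force'])
f=grab("scene")
m=cv2.inRange(cv2.cvtColor(f["img"],cv2.COLOR_RGB2HSV),np.array((8,70,80)),np.array((28,255,255)));k=np.zeros_like(m);k[245:280,225:302]=m[245:280,225:302]
w=onz(f,np.argwhere(k)[:,::-1],58);l=cv2.fitLine(w[:,:2].astype(np.float32),cv2.DIST_HUBER,0,.01,.01).ravel();d=l[:2]*np.sign(l[1]);pr=(w[:,:2]-l[2:])@d
print(len(w),d,l[2:]+d*pr.min(),l[2:]+d*pr.max(),"before [530.1 -328.7] [557.5 -157.0]")
cv2.imwrite("pics/end.png",f["img"][:,:,::-1])
E
```

```text
15.6833 0.9984907724255964 [ 541.69608935 -267.44965051  240.97752268] [-0.1324583  -0.14188136 -0.36330445]
443 [0.15798342 0.9874418 ] [ 530.86047788 -330.57896477] [ 558.2306163  -159.50773615] before [530.1 -328.7] [557.5 -157.0]
```

View pics/end.png

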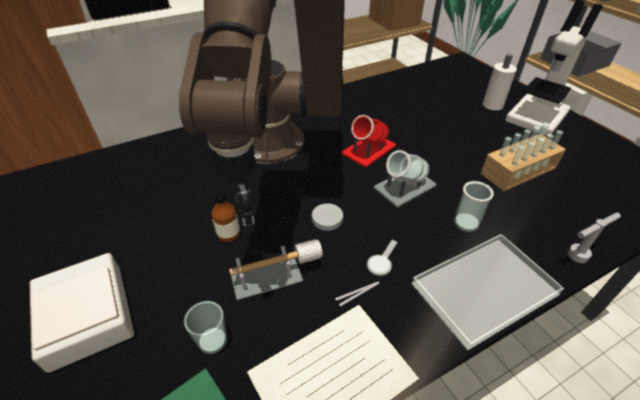

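The brush lies back in both notches (pixels (231–322, 250–272)), within about 3 mm of where it was. The bystanders are unmoved and the gripper is clear.

```bash
python3 -c "
from cell import env
print(env.finish_job())"
```

```text
the job is handed in; nothing more can be done
None
```

I scrubbed the jar with three strokes, each to about 22 mm above its outer bottom by my measurements, laid the brush back in its rest within about 3 mm of its old place and let go; I handed the job in at about 16 s, but no verdict was returned.

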